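# Nest the kidney dishes

## Task

Tidy the three steel kidney dishes into one nested stack, all the same way round and each pressed fully home and level in the one below. One dish has been left lying crooked in another: bring it home there without carrying the bottom dish off, then nest the third on top, setting it in rather than dropping it; leave the other things alone.

Things in the scene. Friction and masses are not known exactly. Their poses are not given: they have to be found in the camera images.
- dish_a_mid (a point): Bottom dish: upright steel kidney dish, 196 mm long (its y), 92 mm across the bean, 40 mm high, 0.12 to 0.26 kg; the three are alike. Point: middle of the centre line, 20 mm above the underside; z up through the mouth. The centre line is an arc of radius 92 mm, 1.2 rad long, about a point 92 mm along +x: the bulging long side faces -x, the bean's hollow +x; the ends are round.
- dish_b_mid (a point): The dish lying crooked in dish_a: turned about the same way, its -y end down inside dish_a, its +y end propped on dish_a's rim some 30 mm too high, so it leans 11 degrees and sits 15 to 25 mm too far along dish_a's +y. Same shape and point as dish_a_mid. Its propped end slips in when pushed along dish_a's -y with a few N (dish_a may slide a little).
- dish_c_mid (a point): The third dish, upright by itself on the worktop. Same shape and point as dish_a_mid. Walls are 3 mm thick, flaring 15 degrees outwards going up: half width inside 38 mm at the rim, 28 mm at the floor; floor 3 mm thick. Fully nested, a dish's underside is 11.7 mm above that of the dish below, level, same way round, centres in line.
- dish_b_rim (a point): Top of dish_b's rim at the tip of its propped +y end, outer edge (16 mm along x, 98 mm along y, 20 mm up from dish_b_mid).
- dish_c_rim (a point): Top of dish_c's rim, middle of the bulging side (42 mm along -x, 20 mm up from dish_c_mid). The rim is rolled outwards, 8 mm wide and 11 mm deep. It can be pinched here, one finger inside and one outside the dish; fingers leaning 15 degrees outwards, so that they point in towards the dish as they go down, lie flat on the wall.
- dish_b_floor (a point): Middle of dish_b's inner floor, 3 mm above its underside; a place to press. The walls wedge: a dish let go in the one below often sticks cocked (more so with high friction). 10 to 20 N straight down on its floor, in the middle or up to 50 mm towards the high side, brings it home, at times only after several presses; pressing on its rim can lever it out.
- dish_c_floor (a point): Middle of dish_c's inner floor, as for dish_b_floor.
- specimen_jar: Bystander: small clear jar with a white cap, 48 mm across, 62 mm high, standing beyond the dishes; origin under its centre.
- valve_cup: Bystander: small grey open cup, 60 mm across, 36 mm high, beyond the dishes; origin under its centre.
- bite_block: Bystander: white plastic bite block, 36 by 64 by 40 mm, near the robot; origin under its centre.

How it is judged:
By the outcome, as a careful person would: the job done as asked, in the order asked, and still so for the second after the job is handed in, with the robot touching nothing.
It also fails if it takes over 72 s, if anything falls off the work surface, if the arm or the gripper's body presses on something with over 40 N, if the wrist force passes 120 N, or if a joint passes its speed limit or range.

## Robot

A 6-joint arm with a two-finger parallel gripper is mounted at the origin on the work surface. World frame = base frame: x ahead of the robot, y to its left, z up, the work surface at z = 0. Lengths are in m, angles in rad, forces in N, time in s.
With the tool pointing down it reaches from about 0.35 to 0.975 m from the base axis. Payload 4.9 kg.
Tool frame: the origin (TCP) lies between the finger pads; the fingertips stand ahead of it and the grasp point (between the pads) lies 8 mm behind it (robot.tip_reach is the z of the fingertips in the tool frame, in m); z points along the fingers, y is the line along which they close (so a half turn about z gives the same grasp; the last joint's range is limited). The gripper opens to 85 mm and grips with 20 to 120 N. Pads are 22 mm wide; open, the fingers measure 114 mm over their backs; the gripper's body (76 mm by 85 mm) begins 54 mm behind the grasp point. The pads swing forward as they close: fully open they stand 13 mm farther back than shut.
Start: joints at [1.055, 0.053, 1.613, -0, 1.476, -0.119], TCP at [0.242, 0.576, 0.242] pointing down, gripper open.
Joint ranges: [-3.01, 3.01], [-1.01, 2.22], [0.06, 2.58], [-1.02, 4.17], [0.09, 2.62], [-3.14, 3.14]. Speed limits (rad/s): [2.57, 2.57, 3.14, 3.14, 3.14, 3.14].

## Interface

Orientations are given as a rotation vector (axis times angle).
In Python, from workcell import robot gives the robot as it stands.
- The arm moves only by the shell command python3 -m jog 'ROWS'. ROWS is JSON, a list of rows, each a list of 7 numbers: the turn, a rotation vector about the world's x, y, z in degrees, then the shift along the world's x, y, z in m, then the opening, from 0 (shut) to 1 (fully open). A call has 1 to 20 rows; each row shifts and turns the commanded pose from where the row before left it; what a row does not reach is not made up. A row lasts 1/10 s, in which the tool goes at most 50 mm and 8.59 degrees, less where a joint would pass 70% of its speed; a pose out of reach is approached as far as the arm can. A call is refused whole if a number of a shift passes 0.05 or a number of a turn 8.59, either way. A call with a gripper value outside its range is refused whole. The fingers move at their own pace and stop on an object; the grip force is fixed at half the most. Time passes only in rows, so rows that do not move let the fingers close. It gives the time, the measured TCP pose, the force, the opening and the grip force at its end, in the units of the state.
- robot.observe(): the state, without advancing time (a new reading comes with each control period).
- robot.capture(name): name is "scene" or "top"; returns a dict with "img" (400x640x3 uint8, red, green, blue), "fx", "fy", "cx", "cy" (pixels), "T" (4x4, takes a point from camera to world coordinates). Camera axes: x right, y down, z forward; pixel columns grow to the right and rows downward; lengths in m; the calibration is good to about 2 mm. A picture is of the moment at which its call begins. There is no depth.
- robot.hand_in(): hands the job in; it is judged then, once.
The state is a dict: "clock": time; "joints": joint angles; "qd": joint speeds; "joint_torque": joint torques, N m; "tcp_pos": TCP position; "tcp_rot": TCP orientation; "contact_force": force on the tool from outside, world axes, zero at the start; "torque": the same for the moment, N m; "finger_gap": opening from 0.0 (shut) to 1.0 (fully open); "gripper_force": force on a finger pad.
Only numpy, scipy, OpenCV 4.12 (cv2) and the standard library are available. Lean on these libraries where they do the work, as an engineer would, in place of code of your own. Each camera call takes 0.05 s, during which the arm holds its last target. There are 200 camera calls.

## Working session

There is one attempt and no reset: what is moved stays moved. The work goes in short steps, Python scripts to look and compute and a shell command to move; the robot and the scene stay as the last step left them, time stands still between calls to the robot, and variables do not carry over. Pictures are saved under pics/ and viewed, at most 10 in all, crops included, and the job is handed in when it is done.

```bash
mkdir -p pics; python3 - <<'E'
from workcell import robot
import cv2,numpy as np
ims=[]
for n in("top","scene"):
    c=robot.capture(n); cv2.imwrite(f"pics/{n}0.png",c["img"][:,:,::-1]); print(n,c["fx"],c["fy"],c["cx"],c["cy"]);print(np.round(c["T"],4).tolist())
s=robot.observe();print(s,robot.tip_reach)
E
```

```text
top 371.2547466856922 371.2547466856922 318.6447232931914 201.6474327453666
[[-0.0095, -0.9916, 0.1293, 0.4737], [-0.9998, 0.0115, 0.0144, 0.0504], [-0.0158, -0.1291, -0.9915, 0.8413], [0.0, 0.0, 0.0, 1.0]]
scene 409.04065715672596 409.04065715672596 331.06375178528776 193.61154355779937
[[-0.6908, 0.5997, -0.404, 0.9026], [0.7231, 0.5771, -0.3797, 0.3446], [0.0054, -0.5543, -0.8323, 0.7124], [0.0, 0.0, 0.0, 1.0]]
{'clock': 0.1, 'joints': array([ 1.05502544e+00,  5.33252806e-02,  1.61418376e+00, -4.06953387e-05,
        1.47601088e+00, -1.19022933e-01]), 'qd': array([ 8.98380478e-04, -1.09701804e-05, -2.24412173e-03,  1.62681172e-03,
       -1.88019975e-03,  2.47327641e-03]), 'joint_torque': array([ 3.56501769e-04, -3.94906712e+01, -3.71361315e+01, -1.27654052e-04,
        3.97130731e-03, -5.78500234e-06]), 'tcp_pos': array([0.24125857, 0.57595258, 0.24114842]), 'tcp_rot': array([-6.19013599e-01, -3.07942869e+00,  2.89547363e-03]), 'contact_force': array([ 0.8318596 , -0.58884695, -0.47659306]), 'torque': array([ 0.03032649, -0.01918791,  0.05230596]), 'gripper_force': 0.0, 'finger_gap': 0.9994639411120123} 0.011
```

View pics/top0.png

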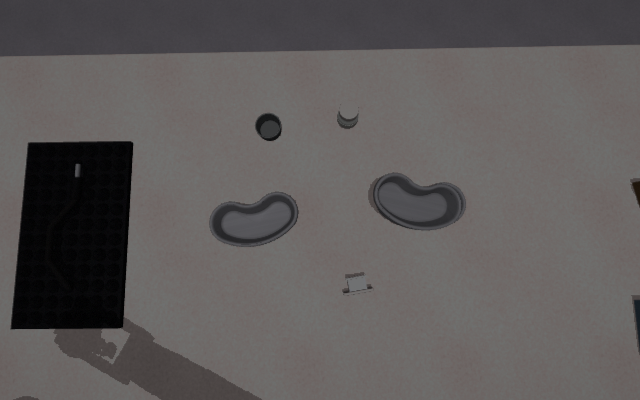

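View pics/scene0.png

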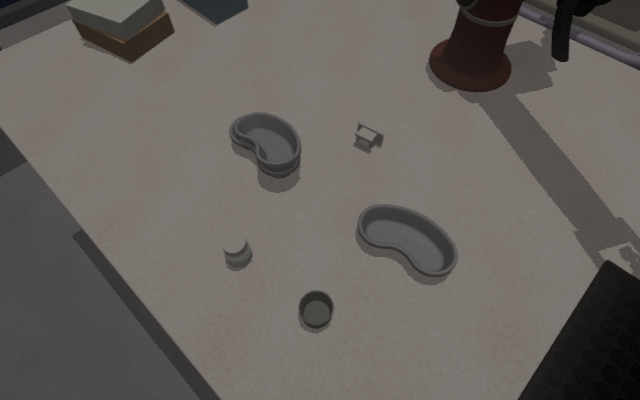

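The top view shows dish_c alone at about (254,219) and the crooked pair at about (417,201). The jar is at (347,115), the cup at (268,127) and the bite block at (357,284). Next I'll zoom in and mask the dishes.

```bash
cat > h.py <<'E'
from workcell import robot
import cv2,numpy as np
def ray(c,uv,z):
    d=np.c_[(uv[:,0]-c["cx"])/c["fx"],(uv[:,1]-c["cy"])/c["fy"],np.ones(len(uv))]@c["T"][:3,:3].T
    o=c["T"][:3,3]; return o+d*((z-o[2])/d[:,2])[:,None]
def proj(c,P):
    p=(np.atleast_2d(P)-c["T"][:3,3])@c["T"][:3,:3]; return np.c_[c["fx"]*p[:,0]/p[:,2]+c["cx"],c["fy"]*p[:,1]/p[:,2]+c["cy"]]
def rimpts(x,y,yaw,hw=42.,n=40):
    # outline of offset of arc, local metres
    a=np.linspace(-.6,.6,n); L=[]
    for r,aa in((92+hw,a),(92-hw,a[::-1])):
        L.append(np.c_[92-r*np.cos(aa),r*np.sin(aa)])
        s=1 if r>92 else -1
        e=s*.6; cen=np.array([92-92*np.cos(e),92*np.sin(e)])
        t=np.linspace(0,np.pi,n); o=np.array([-np.cos(e),np.sin(e)]); ta=np.array([np.sin(e),np.cos(e)])*s
        L.append(cen+hw*(np.cos(t)[:,None]*o*s+np.sin(t)[:,None]*ta))
    p=np.vstack(L)/1000; c,s=np.cos(yaw),np.sin(yaw)
    return p@np.array([[c,s],[-s,c]])+[x,y]
def outline(c,box,thr=12):
    im=cv2.cvtColor(c["img"],cv2.COLOR_RGB2LAB).astype(int); x0,y0,x1,y1=box
    sub=im[y0:y1,x0:x1]; bg=np.median(sub[[0,-1]].reshape(-1,3),0)
    m=((np.abs(sub[...,2]-bg[2])>4)|(np.abs(sub[...,0]-bg[0])>25)).astype(np.uint8)
    m=cv2.morphologyEx(m,cv2.MORPH_CLOSE,np.ones((5,5)));m=cv2.morphologyEx(m,cv2.MORPH_OPEN,np.ones((3,3)))
    k=max(cv2.findContours(m,cv2.RETR_EXTERNAL,cv2.CHAIN_APPROX_NONE)[0],key=cv2.contourArea)
    return k[:,0].astype(float)+[x0,y0]
E
python3 - <<'E'
from h import *
t=robot.capture("top");s=robot.capture("scene")
out=[]
for c,b in((t,(195,170,315,260)),(t,(355,155,475,245)),(s,(345,195,465,285)),(s,(215,100,335,190))):
    k=outline(c,b); im=c["img"][b[1]:b[3],b[0]:b[2],::-1].copy()
    im=cv2.convertScaleAbs(cv2.resize(im,None,fx=3.3,fy=3.3,interpolation=cv2.INTER_CUBIC),alpha=1.5)
    cv2.polylines(im,[((k-b[:2]+.5)*3.3).astype(int)],True,(0,255,0),1); out.append(im)
    if c is t:
        P=ray(c,k,.04)[:,:2]; print(cv2.minAreaRect((P*1000).astype(np.float32)))
cv2.imwrite("pics/crop1.png",np.vstack([np.hstack(out[:2]),np.hstack(out[2:])]))
E
```

```text
((538.1360473632812, 202.236572265625), (107.19461822509766, 195.25318908691406), 11.02569580078125)
((573.8779907226562, -148.11561584472656), (211.28945922851562, 114.64715576171875), 77.65396118164062)
```

View pics/crop1.png

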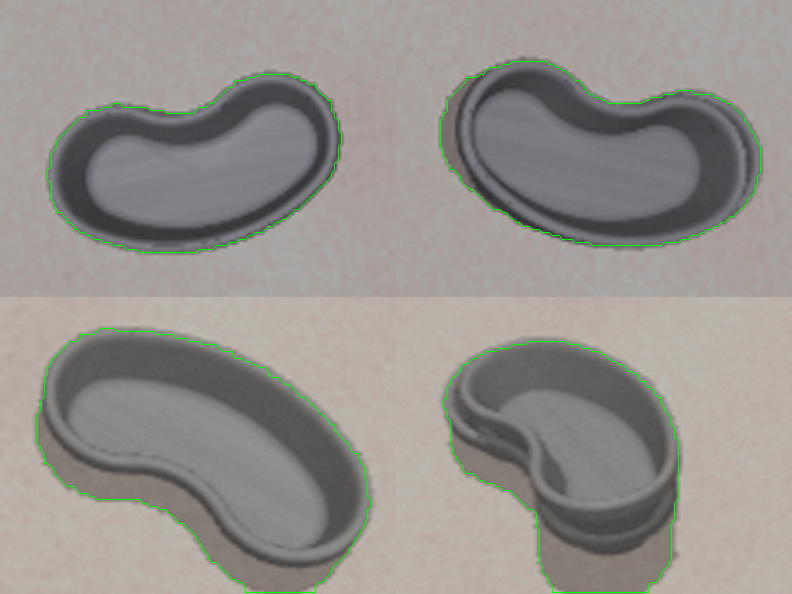

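The crops show dish_b's propped +y tip at top-image pixel ≈(374,194). dish_a's −y tip shows at ≈(464,203). Both beans have their hollow towards +x, so all three dishes already face about the same way.

```bash
python3 - <<'E'
from h import *
t=robot.capture("top");s=robot.capture("scene")
R=lambda a:np.array([[np.cos(a),-np.sin(a)],[np.sin(a),np.cos(a)]])
ya=np.radians(-12.35)
bt=ray(t,np.array([[374.4,194.4]]),.078)[0]; at=ray(t,np.array([[464.4,203.5]]),.038)[0]
print("Btip",bt,"A-ytip",at,"Amid",at[:2]-R(ya)@[.016,-.098],"Bmid approx",bt[:2]-R(ya)@[.012,.094])
print("y dir",R(ya)@[0,1])
# floor contours: brighter inside
for n,b in(("c",(205,185,305,250)),("b",(365,170,470,235))):
    g=cv2.cvtColor(t["img"],cv2.COLOR_RGB2GRAY)[b[1]:b[3],b[0]:b[2]]
    k=outline(t,(195,170,315,260) if n=="c" else (355,155,475,245))
    m=np.zeros(t["img"].shape[:2],np.uint8);cv2.fillPoly(m,[k.astype(int)],1);m=cv2.erode(m,np.ones((9,9)))
    G=cv2.cvtColor(t["img"],cv2.COLOR_RGB2GRAY);v=G[m>0];th,_=cv2.threshold(v.reshape(-1,1),0,255,cv2.THRESH_OTSU)
    f=((G>th)&(m>0)).astype(np.uint8);q=max(cv2.findContours(f,cv2.RETR_EXTERNAL,cv2.CHAIN_APPROX_NONE)[0],key=cv2.contourArea)[:,0].astype(float)
    P=ray(t,q,.003 if n=="c" else .03)[:,:2];print(n,"floor",cv2.minAreaRect((P*1000).astype(np.float32)))
print("C rim bulge", proj(t,[[.53-.042,.2,.04]]))
E
```

```text
Btip [ 0.58703938 -0.05425677  0.078     ] A-ytip [ 0.57072906 -0.25377588  0.038     ] Amid [ 0.57605983 -0.15462154] Bmid approx [ 0.55521207 -0.14351495]
y dir [0.21388294 0.9768593 ]
c floor ((538.8770141601562, 203.91049194335938), (71.36199951171875, 158.1094512939453), 11.008898735046387)
b floor ((573.6779174804688, -136.3961944580078), (160.30282592773438, 72.32778930664062), 75.5880355834961)
C rim bulge [[254.93423305 243.95415005]]
```

```bash
python3 -m jog '[[0,0,1,0.026,-0.042,-0.006,0],[0,0,1,0.026,-0.042,-0.006,0],[0,0,1,0.026,-0.042,-0.006,0],[0,0,1,0.026,-0.042,-0.006,0],[0,0,1,0.026,-0.042,-0.006,0],[0,0,1,0.026,-0.042,-0.006,0],[0,0,1,0.026,-0.042,-0.006,0],[0,0,1,0.026,-0.042,-0.006,0],[0,0,1,0.026,-0.042,-0.006,0],[0,0,1,0.026,-0.042,-0.006,0],[0,0,0,0.026,-0.042,-0.006,0],[0,0,0,0.026,-0.042,-0.006,0],[0,0,0,0.026,-0.042,-0.006,0],[0,0,0,0.028,-0.042,-0.006,0],[0,0,0,0,0,0,0],[0,0,0,0,0,0,0]]'
```

```text
clock: 1.9
tcp_pos: [0.6071, -0.0118, 0.1578]
tcp_rot: [-0.352, -3.121, -0.001]
contact_force: [-0.6, 0.2, 0.5]
finger_gap: -0.003
gripper_force: 0.0
```

```bash
python3 -m jog '[[0,0,0,0,0,-0.035,0],[0,0,0,0,0,-0.035,0],[0,0,0,0,0,-0.03,0],[0,0,0,0,0,0,0],[0,0,0,-0.001,-0.005,0,0],[0,0,0,-0.001,-0.005,0,0],[0,0,0,-0.001,-0.005,0,0],[0,0,0,-0.001,-0.005,0,0],[0,0,0,0,0,0,0]]'; python3 - <<'E'
from h import *
o=[]
for n,b in(("top",(330,140,480,255)),("scene",(200,60,350,175))):
    c=robot.capture(n);o.append(cv2.convertScaleAbs(cv2.resize(c["img"][b[1]:b[3],b[0]:b[2],::-1],None,fx=2.6,fy=2.6,interpolation=cv2.INTER_CUBIC),alpha=1.5))
cv2.imwrite("pics/push1.png",np.hstack(o))
E
```

```text
clock: 2.8
tcp_pos: [0.6036, -0.0318, 0.0595]
tcp_rot: [0.35, 3.12, -0.0]
contact_force: [0.5, 0.3, -0.6]
finger_gap: 0.003
gripper_force: 0.0
```

View pics/push1.png

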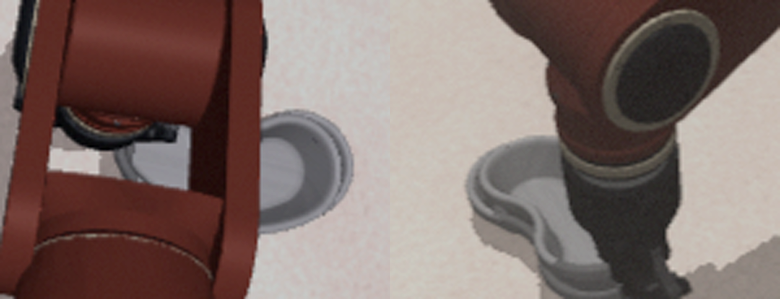

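The fingers are beside dish_b's propped tip with no contact yet. I'll keep pushing in small steps.

```bash
for i in 1; do python3 -m jog '[[0,0,0,-0.001,-0.004,0,0],[0,0,0,-0.001,-0.004,0,0]]'; python3 -m jog '[[0,0,0,-0.001,-0.004,0,0],[0,0,0,-0.001,-0.004,0,0]]';  python3 -m jog '[[0,0,0,-0.001,-0.004,0,0]]';python3 -m jog '[[0,0,0,-0.001,-0.004,0,0]]'; done | grep -E "tcp_pos|force:"
```

```text
tcp_pos: [0.601, -0.039, 0.0583]
contact_force: [0.0, 2.4, -0.1]
gripper_force: 0.6
tcp_pos: [0.599, -0.0467, 0.0583]
contact_force: [1.1, 3.5, -0.0]
gripper_force: 1.5
tcp_pos: [0.598, -0.0508, 0.0584]
contact_force: [0.6, 3.0, 0.4]
gripper_force: 1.5
tcp_pos: [0.597, -0.055, 0.0584]
contact_force: [0.1, 1.7, -1.0]
gripper_force: 1.5
```

```bash
(python3 -m jog '[[0,0,0,-0.001,-0.003,0,0]]';python3 -m jog '[[0,0,0,-0.001,-0.003,0,0]]') | grep -E "tcp_pos|force:"; python3 - <<'E'
from h import *
o=[]
for n,b in(("top",(330,140,480,255)),("scene",(200,80,350,195))):
    c=robot.capture(n);o.append(cv2.convertScaleAbs(cv2.resize(c["img"][b[1]:b[3],b[0]:b[2],::-1],None,fx=2.6,fy=2.6,interpolation=cv2.INTER_CUBIC),alpha=1.5))
cv2.imwrite("pics/push2.png",np.hstack(o))
E
```

```text
tcp_pos: [0.596, -0.0582, 0.0584]
contact_force: [0.7, 2.9, 0.9]
gripper_force: 1.5
tcp_pos: [0.595, -0.0611, 0.0584]
contact_force: [0.3, 2.6, 0.2]
gripper_force: 1.5
```

View pics/push2.png

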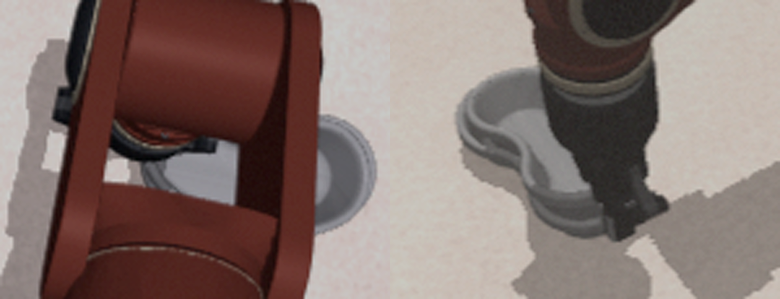

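The propped end looks to have slipped down and dish_a has slid a little. I'll back off and check with the arm out of view.

```bash
python3 -m jog '[[0,0,0,0.004,0.02,0,0],[0,0,0,0.004,0.02,0.01,0],[0,0,0,0,0.01,0.05,0],[0,0,0,0,0.04,0.05,0],[0,0,0,-0.02,0.045,0,0],[0,0,0,-0.02,0.045,0,0],[0,0,0,-0.02,0.045,0,0],[0,0,0,-0.02,0.045,0,0],[0,0,0,-0.02,0.045,0,0]]'; python3 - <<'E'
from h import *
o=[]
for n,b in(("top",(370,145,490,235)),("scene",(200,80,320,170))):
    c=robot.capture(n);o.append(cv2.convertScaleAbs(cv2.resize(c["img"][b[1]:b[3],b[0]:b[2],::-1],None,fx=3.3,fy=3.3,interpolation=cv2.INTER_CUBIC),alpha=1.5))
    if n=="top":
        k=outline(c,(365,145,490,245));P=ray(c,k,.045)[:,:2];print(cv2.minAreaRect((P*1000).astype(np.float32)))
        print("top-image x range",k.min(0),k.max(0))
cv2.imwrite("pics/push3.png",np.hstack(o))
E
```

```text
clock: 4.7
tcp_pos: [0.5023, 0.2462, 0.1568]
tcp_rot: [0.349, 3.121, -0.002]
contact_force: [0.5, 1.0, 0.1]
finger_gap: -0.001
gripper_force: 0.0
((568.0208129882812, -167.08729553222656), (208.18655395507812, 113.80104064941406), 78.92658996582031)
top-image x range [378. 176.] [474. 232.]
```

View pics/push3.png

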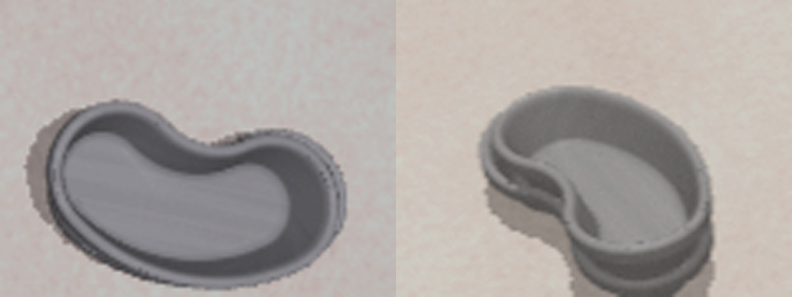

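dish_b is still cocked: its left tip is at top pixel ≈(385,190), and dish_a's rim shows at the right. The push slid both dishes about 20 mm together, so another push would do the same. I'll pinch dish_b's propped tip instead, ease it up to free the wedge, then shift it along −y and lower it.

```bash
python3 - <<'E'
from h import *
t=robot.capture("top")
for z in(.07,.075,.08):print("Btip",ray(t,np.array([[385.2,190.5]]),z)[0].round(4))
print("A -y tip",ray(t,np.array([[474.,201.5]]),.038)[0].round(4))
E
```

```text
Btip [ 0.5962 -0.0782  0.07  ]
Btip [ 0.5954 -0.0774  0.075 ]
Btip [ 0.5946 -0.0765  0.08  ]
A -y tip [ 0.5749 -0.2747  0.038 ]
```

```bash
python3 -m jog '[[0,0,0,0.011,-0.041,0,0.45],[0,0,0,0.011,-0.041,0,0.45],[0,0,0,0.011,-0.041,0,0.45],[0,0,0,0.011,-0.041,0,0.45],[0,0,0,0.011,-0.041,0,0.45],[0,0,0,0.012,-0.041,0,0.45],[0,0,0,0.012,-0.041,0,0.45],[0,0,0,0.012,-0.039,0,0.45],[0,0,0,0,0,-0.03,0.45],[0,0,0,0,0,-0.03,0.45],[0,0,0,0,0,-0.011,0.45],[0,0,0,0,0,-0.01,0.45],[0,0,0,0,0,0,0.45]]'; python3 - <<'E'
from h import *
o=[]
for n,b in(("scene",(230,80,330,180)),):
    c=robot.capture(n);o.append(cv2.convertScaleAbs(cv2.resize(c["img"][b[1]:b[3],b[0]:b[2],::-1],None,fx=5,fy=5,interpolation=cv2.INTER_CUBIC),alpha=1.7))
cv2.imwrite("pics/pinch.png",np.hstack(o))
E
```

```text
clock: 6.15
tcp_pos: [0.5934, -0.0812, 0.0746]
tcp_rot: [-0.349, -3.12, 0.0]
contact_force: [0.2, 0.8, 0.2]
finger_gap: 0.448
gripper_force: 0.0
```

View pics/pinch.png

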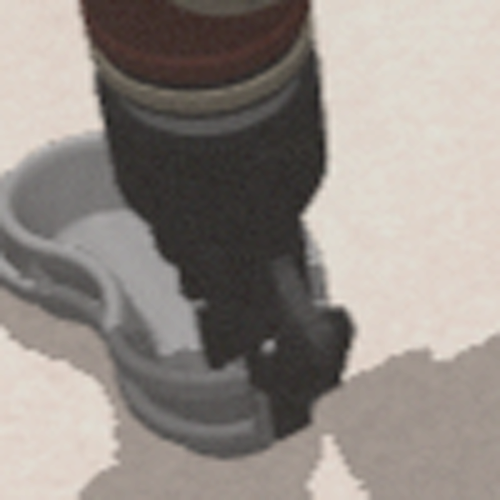

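One finger is inside the tip and one outside. I'll close the fingers, lift slightly and shift.

```bash
python3 -m jog '[[0,0,0,0,0,0,0],[0,0,0,0,0,0,0],[0,0,0,0,0,0,0],[0,0,0,0,0,0,0]]'; (python3 -m jog '[[0,0,0,0,0,0.003,0],[0,0,0,0,0,0.003,0]]'; python3 -m jog '[[0,0,0,-0.001,-0.004,0,0]]'; python3 -m jog '[[0,0,0,-0.001,-0.004,0,0]]'; python3 -m jog '[[0,0,0,-0.001,-0.004,0,0]]' )| grep -E "tcp_pos|force:"
```

```text
clock: 6.6
tcp_pos: [0.5952, -0.0812, 0.0775]
tcp_rot: [0.347, 3.119, -0.002]
contact_force: [-1.9, -0.8, 7.0]
finger_gap: 0.101
gripper_force: 60.2
tcp_pos: [0.594, -0.0806, 0.0814]
contact_force: [0.7, 0.4, -1.7]
gripper_force: 57.9
tcp_pos: [0.5933, -0.0839, 0.0816]
contact_force: [1.4, 2.5, -1.1]
gripper_force: 58.2
tcp_pos: [0.592, -0.0884, 0.0812]
contact_force: [0.7, 2.7, -1.1]
gripper_force: 58.3
tcp_pos: [0.5908, -0.0927, 0.0811]
contact_force: [1.0, 2.4, -1.7]
gripper_force: 58.3
```

```bash
python3 - <<'E'
from h import *
c=robot.capture("top");k=outline(c,(425,150,500,245));i=k[:,0].argmax();print(k[i],ray(c,k[i:i+1],.038).round(4))
E
(python3 -m jog '[[-2,0.4,0,0,0,-0.004,0]]';python3 -m jog '[[-2,0.4,0,0,0,-0.004,0]]';python3 -m jog '[[-2,0.4,0,0,0,-0.004,0]]')| grep -E "tcp_pos|force:"
```

```text
[473. 154.] [[ 0.6804 -0.2792  0.038 ]]
tcp_pos: [0.5915, -0.0934, 0.0783]
contact_force: [-0.1, 5.5, 6.1]
gripper_force: 59.2
tcp_pos: [0.5927, -0.0926, 0.0758]
contact_force: [-2.9, 10.4, 17.8]
gripper_force: 62.1
tcp_pos: [0.5937, -0.0915, 0.0744]
contact_force: [-7.1, 15.0, 30.3]
gripper_force: 64.9
```

Lowering is blocked, with 30 N up. I'll back that off and look.

```bash
python3 -m jog '[[2,-0.4,0,0,0,0.004,0],[2,-0.4,0,0,0,0.004,0],[2,-0.4,0,0,0,0.004,0]]'| grep -E "tcp_pos|force:"; python3 - <<'E'
from h import *
o=[]
for n,b in(("scene",(220,70,320,170)),("top",(390,130,490,230))):
    c=robot.capture(n);o.append(cv2.convertScaleAbs(cv2.resize(c["img"][b[1]:b[3],b[0]:b[2],::-1],None,fx=4,fy=4,interpolation=cv2.INTER_CUBIC),alpha=1.7))
cv2.imwrite("pics/pinch2.png",np.hstack(o))
E
```

```text
tcp_pos: [0.5909, -0.0934, 0.0817]
contact_force: [-0.2, 0.1, -1.7]
gripper_force: 58.5
```

View pics/pinch2.png

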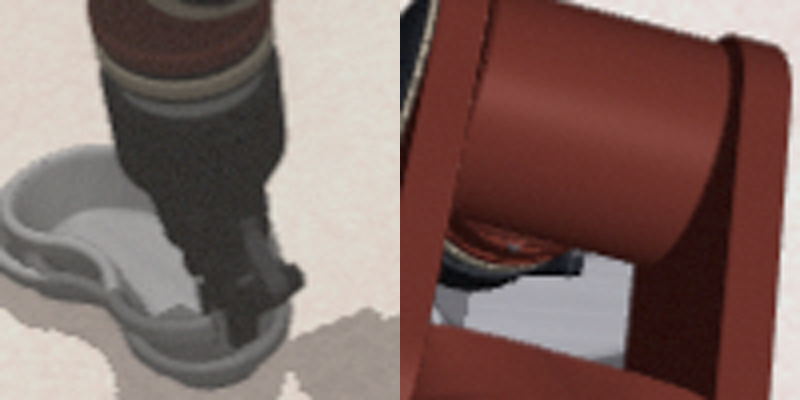

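B's tip now sits above dish_a's +y end, and dish_a's rim shows as a crescent below it at scene pixels ≈(254,157), (274,166) and (291,156). I'll place dish_a's +y end from those three points.

```bash
python3 - <<'E'
from h import *
c=robot.capture("scene")
uv=np.array([[253.75,157.5],[273.75,166.2],[291.2,156.2]])
from scipy.optimize import least_squares
for z in(.03,.035,.04):
    P=ray(c,uv,z)[:,:2]
    r=least_squares(lambda q:np.hypot(*(P-q).T)-.046,P.mean(0)-[.03,.03]).x
    print(z,"end centre",r.round(4),"tip along d",(r@[.203,.979]+.046).round(4),"B outer tip along ~0.0325")
E
```

```text
0.03 end centre [ 0.5751 -0.137 ] tip along d 0.0286 B outer tip along ~0.0325
0.035 end centre [ 0.5772 -0.1338] tip along d 0.0321 B outer tip along ~0.0325
0.04 end centre [ 0.5793 -0.1306] tip along d 0.0357 B outer tip along ~0.0325
```

dish_a slid along with dish_b again, so they're wedged. I'll lift dish_b just clear and level, and use the force to check that dish_a stays down.

```bash
(python3 -m jog '[[-2,0.4,0,0,0,0.004,0],[-2,0.4,0,0,0,0.005,0]]';python3 -m jog '[[-2,0.4,0,0,0,0.005,0],[-2,0.4,0,0,0,0.005,0]]';python3 -m jog '[[-2,0.4,0,0,0,0.006,0],[0,0,0,0,0,0.005,0],[0,0,0,0,0,0,0]]')| grep -E "tcp_pos|force:|tcp_rot"; python3 - <<'E'
from h import *
print(robot.observe()["torque"])
t=robot.capture("top");s=robot.capture("scene")
cv2.imwrite("pics/lift.png",np.hstack([cv2.convertScaleAbs(cv2.resize(c["img"][b[1]:b[3],b[0]:b[2],::-1],None,fx=4,fy=4,interpolation=cv2.INTER_CUBIC),alpha=1.7) for c,b in((s,(210,60,310,170)),(t,(395,130,495,240)))]))
E
```

```text
tcp_pos: [0.5901, -0.0931, 0.0893]
tcp_rot: [-0.348, -3.112, 0.114]
contact_force: [0.3, -0.2, -2.1]
gripper_force: 58.6
tcp_pos: [0.5904, -0.0927, 0.0997]
tcp_rot: [-0.346, -3.1, 0.225]
contact_force: [0.4, 0.0, -1.5]
gripper_force: 58.6
tcp_pos: [0.5913, -0.0927, 0.1118]
tcp_rot: [-0.345, -3.096, 0.277]
contact_force: [-0.4, -0.4, -2.5]
gripper_force: 58.6
[ 0.35790396 -0.06078334  0.01942386]
```

View pics/lift.png

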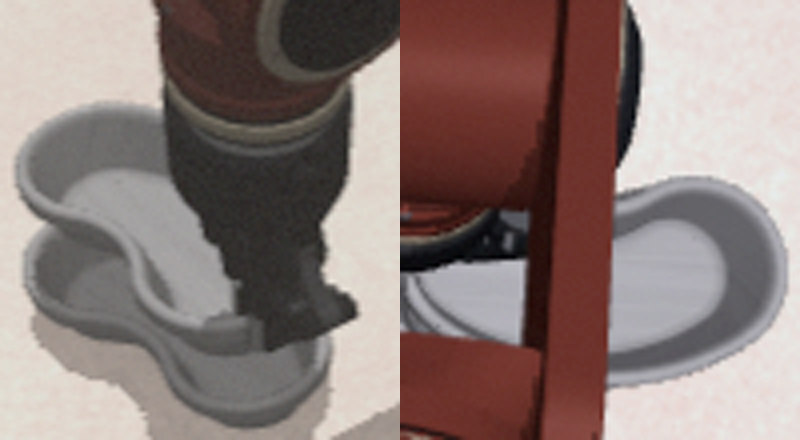

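dish_b is free, about level and right way round, and dish_a is on the worktop. dish_b's −y tip shows at top (491,201), and its left end at scene (214,104). dish_a's ends show at scene (216,127) and (271,166). I'll fit the round ends to get the offset.

```bash
python3 - <<'E'
from h import *
from scipy.optimize import least_squares
t=robot.capture("top");s=robot.capture("scene")
def fit(L,z=None):
    f=lambda q:np.concatenate([np.hypot(*(ray(c,np.array(uv),z or q[2])[:,:2]-q[:2]).T)-.046 for c,uv in L])
    r=least_squares(f,[.56,-.2,.1]if z is None else [.56,-.15]);return r.x,np.abs(r.fun).max()
S=lambda p:[(210+x/4,60+y/4) for x,y in p]; T=lambda p:[(395+(x-400)/4,130+y/4) for x,y in p]
Bm,e=fit([(t,T([(700,178),(760,215),(785,285),(760,345),(700,380)])),(s,S([(17,175),(40,130),(90,105),(30,210)]))]);print("B -y end",Bm.round(4),e)
Ap,e=fit([(s,S([(190,400),(245,425),(300,405),(328,365)]))],.037);print("A +y end",Ap.round(4),e)
Am,e=fit([(s,S([(25,260),(35,300),(75,322)]))],.037);print("A -y end",Am.round(4),e)
v=Ap-Am;print("len",np.hypot(*v),"(103.9 expected) dir deg",np.degrees(np.arctan2(v[1],v[0])))
o=robot.observe();print(o["tcp_pos"],o["joints"].round(2))
E
```

```text
B -y end [ 0.5731 -0.2405  0.1004] 0.006974851740176695
A +y end [ 0.5777 -0.135 ] 0.0031527816821597526
A -y end [ 0.5882 -0.2409] 1.0227482295094292e-06
len 0.10644907051555727 (103.9 expected) dir deg 95.6655188829061
[ 0.5906982  -0.09305246  0.11097669] [-0.2   0.12  1.78 -0.19  1.25 -1.49]
```

Along y the two dishes agree within a few mm: the tips are at 0.032 and 0.031, and the −y ends at −0.119. The walls are tapered, so I'll lower dish_b gently and watch the force.

```bash
(python3 -m jog '[[-1,0.2,0,0,0,-0.008,0],[-1,0.2,0,0,0,-0.008,0],[0,0,0,0,0,-0.006,0],[0,0,0,0,0,0,0]]';python3 -m jog '[[0,0,0,0,0,-0.005,0]]';python3 -m jog '[[0,0,0,0,0,-0.004,0]]';python3 -m jog '[[0,0,0,0,0,-0.004,0]]')| grep -E "tcp_pos|force:"
```

```text
tcp_pos: [0.5898, -0.0924, 0.0872]
contact_force: [0.1, -0.4, -2.6]
gripper_force: 58.5
tcp_pos: [0.5915, -0.0929, 0.0847]
contact_force: [0.7, 0.2, -2.6]
gripper_force: 58.6
tcp_pos: [0.5913, -0.0929, 0.0804]
contact_force: [-0.0, 0.4, -2.1]
gripper_force: 58.6
tcp_pos: [0.5912, -0.093, 0.0763]
contact_force: [-0.2, 0.7, -1.4]
gripper_force: 58.6
```

```bash
(python3 -m jog '[[0,0,0,0,0,-0.004,0]]';python3 -m jog '[[0,0,0,0,0,-0.004,0]]';python3 -m jog '[[0,0,0,0,0,-0.003,0]]';python3 -m jog '[[0,0,0,0,0,-0.003,0]]')| grep -E "tcp_pos|_force:"; python3 -c "
from h import *
print(robot.observe()['torque'])"
```

```text
tcp_pos: [0.5914, -0.0929, 0.0728]
contact_force: [-1.6, 6.1, 15.4]
gripper_force: 60.9
tcp_pos: [0.5933, -0.0922, 0.0722]
contact_force: [-3.9, 9.9, 24.4]
gripper_force: 62.0
tcp_pos: [0.595, -0.0916, 0.0717]
contact_force: [-4.4, 13.3, 28.1]
gripper_force: 62.4
tcp_pos: [0.5966, -0.0911, 0.071]
contact_force: [-6.2, 16.9, 37.4]
gripper_force: 64.2
[ 1.83943495  1.48291645 -0.36116085]
```

It is blocked again, so I don't have dish_a's pose well enough. I'll set dish_b down gently on clear worktop, get both dishes in clean view, and nest it squarely.

```bash
(python3 -m jog '[[0,0,0,0,0,0.03,0],[0,0,0,0,0,0.04,0],[0,0,0,0,-0.045,0,0],[0,0,0,0,-0.045,0,0],[0,0,0,0,-0.045,0,0],[0,0,0,0,-0.045,0,0],[0,0,0,0,-0.045,0,0],[0,0,0,0,-0.045,0,0],[0,0,0,0,0,-0.03,0],[0,0,0,0,0,-0.025,0],[0,0,0,0,0,0,0]]';python3 -m jog '[[0,0,0,0,0,-0.005,0]]';python3 -m jog '[[0,0,0,0,0,-0.005,0]]';python3 -m jog '[[0,0,0,0,0,-0.005,0]]')| grep -E "tcp_pos|contact_force:"; python3 - <<'E'
from h import *
t=robot.capture("top")
k=outline(t,(365,145,510,245));P=ray(t,k,.04)[:,:2];print("A",cv2.minAreaRect((P*1000).astype(np.float32)))
E
```

```text
tcp_pos: [0.5877, -0.3613, 0.0717]
contact_force: [-0.4, 0.5, -2.9]
tcp_pos: [0.5912, -0.363, 0.0727]
contact_force: [1.1, -0.2, -1.4]
tcp_pos: [0.5923, -0.3633, 0.0693]
contact_force: [0.1, 0.4, -1.4]
tcp_pos: [0.5922, -0.3631, 0.0641]
contact_force: [-0.0, -0.6, -2.6]
A ((587.3274536132812, -224.19583129882812), (199.74209594726562, 274.9009704589844), 17.59822654724121)
```

```bash
(python3 -m jog '[[0,0,0,0,0,-0.005,0],[0,0,0,0,0,-0.004,0]]';python3 -m jog '[[0,0,0,0,0,-0.004,0]]';python3 -m jog '[[0,0,0,0,0,-0.004,0]]';python3 -m jog '[[0,0,0,0,0,-0.003,0]]';python3 -m jog '[[0,0,0,0,0,-0.003,0]]')| grep -E "tcp_pos|contact_force:"
```

```text
tcp_pos: [0.5914, -0.3629, 0.0537]
contact_force: [0.4, -0.0, -2.3]
tcp_pos: [0.5911, -0.3628, 0.0493]
contact_force: [0.1, -0.1, -1.6]
tcp_pos: [0.5911, -0.3628, 0.0451]
contact_force: [0.2, -0.3, -2.6]
tcp_pos: [0.5909, -0.3628, 0.0419]
contact_force: [-0.5, -1.0, -3.0]
tcp_pos: [0.591, -0.3629, 0.0391]
contact_force: [0.3, -0.5, -2.3]
```

```bash
(python3 -m jog '[[0,0,0,0,0,-0.003,0]]';python3 -m jog '[[0,0,0,0,0,-0.003,0]]';python3 -m jog '[[0,0,0,0,0,-0.003,0]]')| grep -E "tcp_pos|contact_force:"
```

```text
tcp_pos: [0.5911, -0.3629, 0.0362]
contact_force: [0.2, -1.2, -2.6]
tcp_pos: [0.5914, -0.3628, 0.0336]
contact_force: [2.6, 4.2, 6.3]
tcp_pos: [0.5922, -0.3631, 0.0331]
contact_force: [-5.1, 8.2, 19.7]
```

Table contact is at TCP z 0.034. I'll ease off, release, rise, and clear the view.

```bash
python3 -m jog '[[0,0,0,0,0,0.002,0],[0,0,0,0,0,0.001,0],[0,0,0,0,0,0,0.45],[0,0,0,0,0,0,0.45],[0,0,0,0,0,0,0.45],[1,-0.2,0,0,0,0.02,0.45],[4,-0.8,0,0,0.003,0.03,0.45],[4,-0.8,0,0,0,0.04,0.45],[3,-0.7,0,0,0.03,0.04,0.45],[0,0,0,-0.03,0.05,0,0.45],[0,0,0,-0.03,0.05,0,0.45],[0,0,0,-0.03,0.05,0,0.45],[0,0,0,-0.03,0.05,0,0.45],[0,0,0,-0.03,0.05,0,0.45],[0,0,0,-0.01,0.05,0,0.45],[0,0,0,0,0.05,0,0.45],[0,0,0,0,0.05,0,0.45],[0,0,0,0,0.05,0,0.45]]' ; python3 - <<'E'
from h import *
t=robot.capture("top")
for n,b in(("A",(370,145,479,245)),("B",(480,150,600,260))):
    k=outline(t,b);P=ray(t,k,.04)[:,:2];print(n,k.min(0),k.max(0),cv2.minAreaRect((P*1000).astype(np.float32)))
cv2.imwrite("pics/v.png",cv2.convertScaleAbs(cv2.resize(t["img"][130:260,330:600,::-1],None,fx=2.9,fy=2.9),alpha=1.6))
E
```

```text
clock: 14.05
tcp_pos: [0.4524, 0.0853, 0.1639]
tcp_rot: [0.349, 3.119, 0.0]
contact_force: [0.9, 0.5, -0.3]
finger_gap: 0.454
gripper_force: 0.0
A [388. 176.] [478. 229.] ((570.46142578125, -188.46371459960938), (107.91497039794922, 201.3349609375), 7.220420837402344)
B [503. 176.] [599. 226.] ((572.9539184570312, -439.146240234375), (205.59600830078125, 107.00857543945312), 85.8678970336914)
```

View pics/v.png

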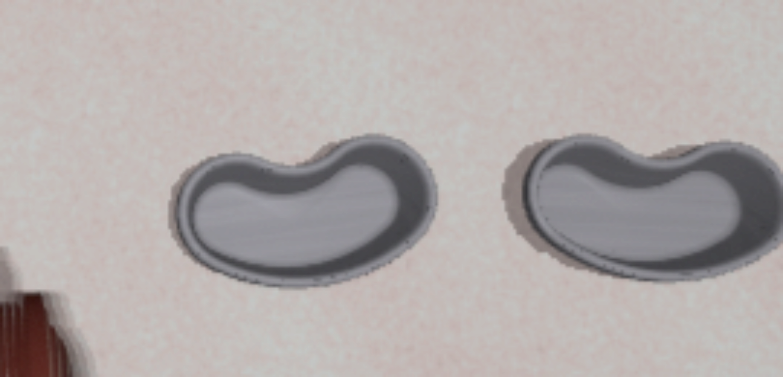

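This was my tenth and last view. dish_a sits at x≈388–481 px and has turned to about +7° yaw. dish_b is upright at x≈510–600 px, at about −4°. That mismatch is why it wouldn't drop in. I'll remeasure with wider boxes and a shadow-free colour mask.

```bash
cat >> h.py <<'E'
def dish(c,b,z=.04):
    x0,y0,x1,y1=b; s=c["img"][y0:y1,x0:x1].astype(float); s=cv2.GaussianBlur(s,(3,3),0)
    q=np.clip(s[...,0]/(s[...,2]+1)*150,0,255).astype(np.uint8)   # red/blue ratio: shadow keeps the table's hue
    th,m=cv2.threshold(q,0,1,cv2.THRESH_BINARY_INV+cv2.THRESH_OTSU)
    m=cv2.morphologyEx(m,cv2.MORPH_OPEN,np.ones((3,3),np.uint8));m=cv2.morphologyEx(m,cv2.MORPH_CLOSE,np.ones((7,7),np.uint8))
    k=max(cv2.findContours(m,cv2.RETR_EXTERNAL,cv2.CHAIN_APPROX_NONE)[0],key=cv2.contourArea)[:,0].astype(float)+[x0,y0]
    P=ray(c,k,z)[:,:2]*1000
    (ctr,wh,a)=cv2.minAreaRect(P.astype(np.float32)); yaw=a if wh[0]<wh[1] else a-90
    r=np.radians(yaw);ex=np.array([np.cos(r),np.sin(r)]);ey=np.array([-ex[1],ex[0]])
    u,v=P@ex,P@ey
    # -y tip is the far, clean silhouette (for y<0); x by both long sides
    return dict(yaw=yaw,ul=(u.min(),u.max()),vl=(v.min(),v.max()),th=th,size=(np.ptp(u),np.ptp(v)),px=(k.min(0),k.max(0)),
      mid_far=ex*((u.min()+u.max())/2-8)+ey*((v.min()+98) if ctr[1]<0.05e3 else (v.max()-98)),mid_c=ex*((u.min()+u.max())/2-8)+ey*v.mean())
E
python3 - <<'E'
from h import *
t=robot.capture("top")
for n,b in(("A",(365,145,492,245)),("B",(495,145,625,260)),):
    d=dish(t,b);print(n,{k:np.round(v,1).tolist() for k,v in d.items()})
c=t["img"];print(c[200,440],c[160,440],c[197,507],c[203,388],c[203,384])
E
```

```text
A {'yaw': 7.0, 'ul': [490.5, 595.8], 'vl': [-357.7, -163.0], 'th': 149.0, 'size': [105.4, 194.7], 'px': [[391.0, 177.0], [480.0, 228.0]], 'mid_far': [562.8, -192.6], 'mid_c': [562.8, -192.6]}
B {'yaw': -3.2, 'ul': [543.4, 649.0], 'vl': [-514.8, -320.4], 'th': 149.0, 'size': [105.6, 194.4], 'px': [[511.0, 177.0], [602.0, 226.0]], 'mid_far': [563.7, -449.3], 'mid_c': [563.7, -450.3]}
[95 94 98] [123 120 118] [87 80 79] [94 88 87] [124 123 121]
```

Both outlines now come out near their true size:
- dish_a: mid (0.563, −0.193), yaw 7.0°
- dish_b: mid (0.564, −0.450), yaw −3.2°

I'll pinch dish_b at the bulge rim, leaning 15°.

```bash
python3 -m jog '[[0,0,-7.3,0.005,-0.048,-0.001,0.45],[0,0,-7.3,0.005,-0.048,-0.001,0.45],[0,0,-7.3,0.005,-0.048,-0.001,0.45],[0,0,-7.3,0.005,-0.048,-0.001,0.45],[0,0,-7.3,0.005,-0.048,-0.001,0.45],[0,0,-7.3,0.005,-0.048,-0.001,0.45],[0,0,-7.3,0.005,-0.048,-0.001,0.45],[0,0,-7.3,0.005,-0.048,-0.001,0.45],[0,0,-7.3,0.005,-0.048,-0.001,0.45],[0,0,-7.3,0.005,-0.048,-0.001,0.45],[0,0,-7.4,0.004,-0.05,-0.004,0.45],[-0.4,-7.5,0,0,0,0,0.45],[-0.4,-7.5,0,0,0,0,0.45],[0,0,0,0,0,0,0.45],[0,0,0,0,0,0,0.45]]'; cat >> h.py <<'E'
from scipy.spatial.transform import Rotation as Ro
def tool():
    o=robot.observe();M=Ro.from_rotvec(o["tcp_rot"]).as_matrix();print("pos",o["tcp_pos"].round(4),"axis",M[:,2].round(3),"closing",M[:,1].round(3),"deg",np.degrees(np.arctan2(M[1,1],M[0,1])).round(1),"F",o["contact_force"].round(1),"gap",round(o["finger_gap"],2));return o
E
python3 -c "
from h import *
o=tool();print(np.array([.5214,-.4476,.040])-o['tcp_pos'])"
```

```text
clock: 15.65
tcp_pos: [0.5056, -0.4467, 0.1495]
tcp_rot: [2.137, 2.019, 0.263]
contact_force: [1.3, 0.0, -0.7]
finger_gap: 0.451
gripper_force: 0.0
pos [ 0.5056 -0.4467  0.1495] axis [ 0.257 -0.016 -0.966] closing [ 0.965 -0.054  0.258] deg -3.2 F [ 1.3  0.  -0.7] gap 0.45
[ 0.01576527 -0.00093365 -0.10945405]
```

```bash
python3 -m jog '[[0,0,0,0,-0.001,-0.03,0.45],[0,0,0,0,0,-0.022,0.45],[0,0,0,0.006,0,-0.022,0.45],[0,0,0,0.005,0,-0.019,0.45],[0,0,0,0.005,0,-0.017,0.45],[0,0,0,0,0,0,0.45],[0,0,0,0,0,0,0.45]]' | grep -E "pos|contact"; python3 -m jog '[[0,0,0,0,0,0,0],[0,0,0,0,0,0,0],[0,0,0,0,0,0,0],[0,0,0,0,0,0,0]]'; python3 -m jog '[[0,0,0,0,0,0.02,0],[0,0,0,0,0,0.03,0],[0,0,0,0,0,0.03,0],[0,0,0,0,0,0,0],[0,0,0,0,0,0,0]]'
```

```text
tcp_pos: [0.5235, -0.4471, 0.0403]
contact_force: [0.1, 0.6, -0.0]
clock: 16.75
tcp_pos: [0.523, -0.448, 0.0411]
tcp_rot: [2.133, 2.018, 0.265]
contact_force: [-1.7, 1.3, 5.6]
finger_gap: 0.084
gripper_force: 58.9
clock: 17.25
tcp_pos: [0.5224, -0.447, 0.1192]
tcp_rot: [2.134, 2.02, 0.265]
contact_force: [-1.3, -0.3, -2.4]
finger_gap: 0.085
gripper_force: 59.7
```

```bash
python3 -m jog '[[0,0,1.7,0,0.041,0,0],[0,0,1.7,0,0.042,0,0],[0,0,1.7,0,0.042,0,0],[0,0,1.7,0,0.042,0,0],[0,0,1.7,-0.001,0.042,0,0],[0,0,1.7,0,0.04,0,0],[0,0,0,0,0,0,0],[0,0,0,0,0,-0.02,0],[0,0,0,0,0,-0.01,0],[0,0,0,0,0,0,0],[0,0,0,0,0,0,0]]' >/dev/null; python3 -c "
from h import *
o=tool()"
```

```text
pos [ 0.5209 -0.1983  0.0883] axis [ 0.256  0.032 -0.966] closing [0.959 0.118 0.258] deg 7.0 F [ 0.1  0.3 -2.9] gap 0.09
```

```bash
(python3 -m jog '[[0,0,0,0,0,-0.006,0],[0,0,0,0,0,-0.006,0]]';python3 -m jog '[[0,0,0,0,0,-0.005,0]]';python3 -m jog '[[0,0,0,0,0,-0.005,0]]';python3 -m jog '[[0,0,0,0,0,-0.004,0]]';python3 -m jog '[[0,0,0,0,0,-0.004,0]]')| grep -E "tcp_pos|contact_force:"
```

```text
tcp_pos: [0.5222, -0.1988, 0.078]
contact_force: [0.2, 0.0, -2.3]
tcp_pos: [0.5216, -0.1983, 0.0722]
contact_force: [-0.2, -0.0, -3.1]
tcp_pos: [0.5216, -0.1982, 0.0671]
contact_force: [-0.1, 0.1, -2.5]
tcp_pos: [0.5214, -0.1981, 0.0629]
contact_force: [-0.4, 0.4, -2.0]
tcp_pos: [0.5216, -0.1981, 0.0591]
contact_force: [-1.2, 1.4, -1.0]
```

```bash
(python3 -m jog '[[0,0,0,0,0,-0.002,0]]';python3 -m jog '[[0,0,0,0,0,-0.002,0]]';python3 -m jog '[[0,0,0,0,0,-0.002,0]]')| grep -E "tcp_pos|contact_force:"
```

```text
tcp_pos: [0.5212, -0.1978, 0.0569]
contact_force: [-4.5, 0.6, 1.4]
tcp_pos: [0.5213, -0.198, 0.0555]
contact_force: [-5.5, 1.0, 3.0]
tcp_pos: [0.5215, -0.1981, 0.054]
contact_force: [-10.5, 2.6, 10.9]
```

```bash
(python3 -m jog '[[0,0,0,-0.002,0,0,0],[0,0,0,0,0,0,0]]';python3 -m jog '[[0,0,0,0,0,-0.001,0],[0,0,0,0,0,0,0]]')| grep -E "tcp_pos|contact_force:"; python3 -m jog '[[0,0,0,0,0,0,0.12],[0,0,0,0,0,0,0.25],[0,0,0,0,0,0,0.3],[0,0,0,0,0,0,0.3]]'; python3 -m jog '[[0,0,0,-0.006,-0.001,0.022,0.3],[0,0,0,-0.006,-0.001,0.022,0.3],[0,0,0,-0.006,-0.001,0.022,0.3],[0,0,0,0,0,0.03,0.3],[1,7.4,0,0,0,0.02,0],[1,7.4,0,0,0,0,0],[0,0,0,0,0,0,0],[0,0,0,0,0,0,0]]' >/dev/null;  python3 -c "
from h import *
o=tool()"
```

```text
tcp_pos: [0.5203, -0.1984, 0.0542]
contact_force: [0.2, 0.9, 0.3]
tcp_pos: [0.5205, -0.1984, 0.0539]
contact_force: [-2.8, 2.2, 5.8]
clock: 20.05
tcp_pos: [0.5195, -0.1982, 0.0522]
tcp_rot: [1.956, 2.212, 0.291]
contact_force: [0.2, -0.1, 0.7]
finger_gap: 0.299
gripper_force: 0.0
pos [ 0.5015 -0.2008  0.1674] axis [ 0.003  0.066 -0.998] closing [0.993 0.115 0.01 ] deg 6.6 F [0.7 0.1 0.4] gap 0.0
```

Nested to within about 1 mm of home and released. Next I'll press on its floor.

```bash
python3 -m jog '[[-3.8,0,0,0.03,0.004,0,0],[0,0,0,0.031,0.004,0,0],[0,0,0,0,0,-0.04,0],[0,0,0,0,0,-0.04,0],[0,0,0,0,0,-0.04,0],[0,0,0,0,0,-0.01,0],[0,0,0,0,0,0,0],[0,0,0,0,0,0,0]]'|grep -E "tcp_pos|contact_force"; (python3 -m jog '[[0,0,0,0,0,-0.006,0]]';python3 -m jog '[[0,0,0,0,0,-0.003,0]]';python3 -m jog '[[0,0,0,0,0,-0.002,0]]';python3 -m jog '[[0,0,0,0,0,-0.001,0]]')| grep -E "tcp_pos|contact_force:"
```

```text
tcp_pos: [0.5633, -0.1937, 0.0403]
contact_force: [1.3, -0.5, 0.6]
tcp_pos: [0.5651, -0.1945, 0.0363]
contact_force: [0.3, -0.0, -0.6]
tcp_pos: [0.5639, -0.1938, 0.0313]
contact_force: [-0.6, 0.0, -0.9]
tcp_pos: [0.5632, -0.1934, 0.0284]
contact_force: [-0.4, 1.1, 1.8]
tcp_pos: [0.5631, -0.1933, 0.0277]
contact_force: [-2.3, 1.3, 9.2]
```

```bash
(python3 -m jog '[[0,0,0,0,0,-0.001,0],[0,0,0,0,0,0,0]]';python3 -m jog '[[0,0,0,0,0,-0.001,0],[0,0,0,0,0,0,0]]';python3 -m jog '[[0,0,0,0,0,0.004,0],[0,0,0,0,0,0,0]]';python3 -m jog '[[0,0,0,0,0,-0.004,0],[0,0,0,0,0,-0.001,0],[0,0,0,0,0,0,0]]')| grep -E "tcp_pos|contact_force:"
```

```text
tcp_pos: [0.5632, -0.1933, 0.0276]
contact_force: [-4.6, 1.6, 11.6]
tcp_pos: [0.5633, -0.1934, 0.0276]
contact_force: [-7.3, 3.5, 15.6]
tcp_pos: [0.5633, -0.1934, 0.0293]
contact_force: [0.2, 0.5, 1.0]
tcp_pos: [0.5636, -0.1935, 0.0272]
contact_force: [-9.4, 5.2, 22.1]
```

```bash
(python3 -m jog '[[0,0,0,0,0,0.014,0],[0,0,0,0.004,0.026,0,0],[0,0,0,0.004,0.026,0,0],[0,0,0,0,0,-0.008,0],[0,0,0,0,0,0,0]]';python3 -m jog '[[0,0,0,0,0,-0.003,0],[0,0,0,0,0,-0.002,0],[0,0,0,0,0,0,0]]';python3 -m jog '[[0,0,0,0,0,-0.001,0],[0,0,0,0,0,0,0]]';python3 -m jog '[[0,0,0,0,0,-0.001,0],[0,0,0,0,0,0,0]]')| grep -E "tcp_pos|contact_force:"
```

```text
tcp_pos: [0.5695, -0.1405, 0.0277]
contact_force: [0.8, 0.1, -0.5]
tcp_pos: [0.5702, -0.1412, 0.0268]
contact_force: [-10.1, 6.3, 18.0]
tcp_pos: [0.5703, -0.1413, 0.0268]
contact_force: [-12.6, 7.7, 24.2]
tcp_pos: [0.5703, -0.1413, 0.0267]
contact_force: [-15.1, 8.2, 29.0]
```

```bash
(python3 -m jog '[[0,0,0,0,0,0.015,0],[0,0,0,0.003,-0.033,0,0],[0,0,0,0.004,-0.033,0,0],[0,0,0,0.005,-0.033,0,0],[0,0,0,0,0,-0.008,0],[0,0,0,0,0,0,0]]';python3 -m jog '[[0,0,0,0,0,-0.003,0],[0,0,0,0,0,-0.002,0],[0,0,0,0,0,0,0]]';python3 -m jog '[[0,0,0,0,0,-0.001,0],[0,0,0,0,0,0,0]]';python3 -m jog '[[0,0,0,0,0,-0.001,0],[0,0,0,0,0,0,0]]')| grep -E "tcp_pos|contact_force:"
```

```text
tcp_pos: [0.5818, -0.2413, 0.0283]
contact_force: [0.3, -0.4, 0.6]
tcp_pos: [0.5821, -0.2403, 0.0267]
contact_force: [-9.2, -1.0, 14.2]
tcp_pos: [0.5821, -0.2404, 0.0268]
contact_force: [-11.3, 0.2, 18.4]
tcp_pos: [0.5822, -0.2403, 0.0267]
contact_force: [-13.7, 2.2, 24.1]
```

```bash
(python3 -m jog '[[0,0,0,0,0,0.015,0],[0,0,0,-0.008,0.024,0,0],[0,0,0,-0.007,0.024,0,0],[0,0,0,0,0,-0.008,0],[0,0,0,0,0,0,0]]';python3 -m jog '[[0,0,0,0,0,-0.003,0],[0,0,0,0,0,-0.002,0],[0,0,0,0,0,0,0]]';python3 -m jog '[[0,0,0,0,0,-0.001,0],[0,0,0,0,0,0,0],[0,0,0,0,0,0,0]]';python3 -m jog '[[0,0,0,0,0,0.03,0],[0,0,0,0,0,0.05,0],[0,0,0,0,0,0.05,0.45],[0,0,0,-0.01,0.045,0,0.45],[0,0,0.7,-0.01,0.045,0,0.45],[0,0,0.7,-0.01,0.045,0,0.45],[0,0,0.7,-0.01,0.045,0,0.45],[0,0,0.7,-0.01,0.045,0,0.45],[0,0,0.7,-0.01,0.045,0,0.45],[-1.4,-7.4,0,-0.005,0.045,0,0.45],[-1.4,-7.4,0,0,0.045,0,0.45],[0,0,0,0,0,0,0.45],[0,0,0,0,0,0,0.45]]')| grep -E "clock|tcp_pos|contact_force:"
python3 - <<'E'
from h import *
o=tool();t=robot.capture("top")
for n,b,z in(("stack",(365,145,492,245),.0517),("C",(190,160,320,270),.04)):
    d=dish(t,b,z);print(n,{k:np.round(v,1).tolist() for k,v in d.items()})
E
```

```text
clock: 25.95
tcp_pos: [0.5666, -0.1907, 0.0281]
contact_force: [-0.6, -0.6, 0.3]
clock: 26.25
tcp_pos: [0.5679, -0.1923, 0.0264]
contact_force: [-5.9, 4.4, 13.4]
clock: 26.55
tcp_pos: [0.568, -0.1923, 0.0264]
contact_force: [-9.8, 5.7, 17.7]
clock: 27.85
tcp_pos: [0.5022, 0.1689, 0.1536]
contact_force: [0.6, -0.0, -0.7]
pos [0.5022 0.1689 0.1536] axis [ 0.258 -0.049 -0.965] closing [0.952 0.184 0.245] deg 10.9 F [ 0.6 -0.  -0.7] gap 0.45
stack {'yaw': 7.7, 'ul': [487.6, 593.3], 'vl': [-365.7, -168.2], 'th': 149.0, 'size': [105.7, 197.5], 'px': [[391.0, 175.0], [483.0, 228.0]], 'mid_far': [563.6, -193.9], 'mid_c': [563.3, -192.1]}
C {'yaw': -0.6, 'ul': [433.0, 671.4], 'vl': [66.9, 353.5], 'th': 200.0, 'size': [238.5, 286.6], 'px': [[190.0, 160.0], [319.0, 269.0]], 'mid_far': [546.6, 250.2], 'mid_c': [546.1, 200.8]}
```

dish_b is home: the floor reads 26.4–26.7 mm at the mid and both ends, so it is level. For dish_c I'll measure on the unobstructed first picture.

```bash
python3 - <<'E'
from h import *
t=robot.capture("top");t["img"]=cv2.imread("pics/top0.png")[:,:,::-1]
d=dish(t,(190,160,320,270));print({k:np.round(v,1).tolist() for k,v in d.items()})
E
python3 -m jog '[[5.7,0,0,0,0,0,0.45],[0,0,0,0,0,0,0.45]]' >/dev/null; python3 -c "
from h import *
tool()"
```

```text
{'yaw': 11.2, 'ul': [513.5, 620.2], 'vl': [-2.0, 190.4], 'th': 149.0, 'size': [106.7, 192.4], 'px': [[210.0, 192.0], [297.0, 246.0]], 'mid_far': [530.1, 199.5], 'mid_c': [529.6, 202.2]}
pos [0.5039 0.1648 0.1537] axis [ 0.258  0.045 -0.965] closing [0.953 0.15  0.262] deg 8.9 F [ 0.8 -0.2 -0.7] gap 0.45
```

```bash
python3 -m jog '[[0,0,2.2,-0.031,0.026,0,0.45],[0,0,0,0,0,-0.03,0.45],[0,0,0,0,0,-0.025,0.45],[0,0,0,0.005,0.001,-0.02,0.45],[0,0,0,0.005,0.001,-0.02,0.45],[0,0,0,0.005,0.001,-0.018,0.45],[0,0,0,0,0,0,0.45],[0,0,0,0,0,0,0.45]]' >/dev/null; python3 -c "
from h import *
tool()"
```

```text
pos [0.4871 0.1959 0.0405] axis [ 0.255  0.055 -0.965] closing [0.946 0.191 0.261] deg 11.4 F [-0.7  0.5  0.1] gap 0.45
```

```bash
python3 -m jog '[[0,0,0,0.001,-0.002,0,0.45],[0,0,0,0,0,0,0],[0,0,0,0,0,0,0],[0,0,0,0,0,0,0],[0,0,0,0,0,0,0]]' >/dev/null; python3 -c "
from h import *
tool()"; python3 -m jog '[[0,0,0,0,0,0.02,0],[0,0,0,0,0,0.03,0],[0,0,0,0,0,0.03,0],[0,0,0,0,0,0.02,0],[0,0,0,0,0,0,0],[0,0,0,0,0,0,0]]' >/dev/null; python3 -c "
from h import *
o=tool();print(o['gripper_force'],o['torque'])"
```

```text
pos [0.4883 0.1949 0.0417] axis [ 0.258  0.057 -0.965] closing [0.945 0.192 0.264] deg 11.5 F [-2.5 -2.1  6.3] gap 0.09
pos [0.4868 0.1948 0.1393] axis [ 0.254  0.056 -0.966] closing [0.946 0.192 0.26 ] deg 11.5 F [-1.   0.3 -2.8] gap 0.08
57.82632866408676 [-0.09994662  0.39239149  0.01512597]
```

```bash
python3 -m jog '[[0,0,-0.4,0.003,-0.039,0,0],[0,0,-0.4,0.003,-0.039,0,0],[0,0,-0.4,0.003,-0.039,0,0],[0,0,-0.4,0.003,-0.039,0,0],[0,0,-0.4,0.003,-0.039,0,0],[0,0,-0.4,0.004,-0.039,0,0],[0,0,-0.4,0.004,-0.039,0,0],[0,0,-0.4,0.004,-0.039,0,0],[0,0,-0.4,0.004,-0.039,0,0],[0,0,-0.4,0.003,-0.041,0,0],[0,0,0,0,0,0,0],[0,0,0,0,0,-0.02,0],[0,0,0,0,0,-0.02,0],[0,0,0,0,0,0,0],[0,0,0,0,0,0,0]]' >/dev/null; python3 -c "
from h import *
o=tool()"
```

```text
pos [ 0.5204 -0.1959  0.0985] axis [ 0.256  0.041 -0.966] closing [0.958 0.126 0.259] deg 7.5 F [ 0.3  0.6 -2. ] gap 0.08
```

```bash
(python3 -m jog '[[0,0,0,0,-0.001,-0.007,0],[0,0,0,0,0,-0.006,0],[0,0,0,0,0,0,0]]';python3 -m jog '[[0,0,0,0,0,-0.005,0]]';python3 -m jog '[[0,0,0,0,0,-0.004,0]]';python3 -m jog '[[0,0,0,0,0,-0.004,0]]';python3 -m jog '[[0,0,0,0,0,-0.003,0]]';python3 -m jog '[[0,0,0,0,0,-0.002,0]]')| grep -E "tcp_pos|contact_force:"
```

```text
tcp_pos: [0.5212, -0.1978, 0.0868]
contact_force: [-1.0, 0.6, -2.2]
tcp_pos: [0.5223, -0.1985, 0.0833]
contact_force: [-0.3, 0.3, -2.4]
tcp_pos: [0.5218, -0.1982, 0.0786]
contact_force: [0.1, -0.2, -2.1]
tcp_pos: [0.5216, -0.1981, 0.0743]
contact_force: [0.1, -0.3, -1.8]
tcp_pos: [0.5214, -0.1981, 0.071]
contact_force: [-1.1, -3.2, -1.2]
tcp_pos: [0.5215, -0.1983, 0.0692]
contact_force: [-1.4, -2.4, -0.7]
```

```bash
(python3 -m jog '[[0,0,0,-0.001,-0.001,-0.001,0]]';python3 -m jog '[[0,0,0,0,0,-0.002,0],[0,0,0,0,0,0,0]]';python3 -m jog '[[0,0,0,0,0,-0.001,0],[0,0,0,0,0,0,0]]')| grep -E "tcp_pos|contact_force:"
```

```text
tcp_pos: [0.5206, -0.1991, 0.0683]
contact_force: [0.1, 0.4, -1.9]
tcp_pos: [0.5209, -0.1992, 0.0666]
contact_force: [1.9, -0.5, -2.3]
tcp_pos: [0.5211, -0.1993, 0.0659]
contact_force: [2.0, -0.2, -1.8]
```

```bash
python3 -m jog '[[0,0,0,0,0,-0.001,0],[0,0,0,0,0,0,0]]'| grep -E "tcp_pos|contact_force:"; python3 -m jog '[[0,0,0,0,0,0,0.12],[0,0,0,0,0,0,0.25],[0,0,0,0,0,0,0.3],[0,0,0,0,0,0,0.3]]'; python3 -m jog '[[0,0,0,-0.006,-0.001,0.022,0.3],[0,0,0,-0.006,-0.001,0.022,0.3],[0,0,0,-0.006,-0.001,0.022,0.3],[0,0,0,0,0,0.02,0.3],[-1,7.4,0,0,0,0.02,0],[-1,7.4,0,0,0,0,0],[0,0,0,0,0,0,0],[0,0,0,0,0,0,0]]' >/dev/null;  python3 -c "
from h import *
o=tool()"
```

```text
tcp_pos: [0.5212, -0.1993, 0.0654]
contact_force: [-1.0, -0.1, 3.7]
clock: 33.45
tcp_pos: [0.5204, -0.1991, 0.0642]
tcp_rot: [1.948, 2.222, 0.301]
contact_force: [0.1, 0.1, -0.7]
finger_gap: 0.298
gripper_force: 0.0
pos [ 0.5026 -0.2016  0.1695] axis [ 0.004  0.005 -1.   ] closing [0.991 0.131 0.005] deg 7.5 F [-0.5 -0.3 -0. ] gap 0.0
```

```bash
(python3 -m jog '[[0,0,0,0.031,0.004,0,0],[0,0,0,0.031,0.004,0,0],[0,0,0,0,0,-0.04,0],[0,0,0,0,0,-0.04,0],[0,0,0,0,0,-0.04,0],[0,0,0,0,0,0,0],[0,0,0,0,0,0,0]]';python3 -m jog '[[0,0,0,0,0,-0.006,0],[0,0,0,0,0,-0.003,0],[0,0,0,0,0,-0.001,0],[0,0,0,0,0,0,0]]';python3 -m jog '[[0,0,0,0,0,-0.002,0],[0,0,0,0,0,0,0]]';python3 -m jog '[[0,0,0,0,0,-0.001,0],[0,0,0,0,0,0,0]]')| grep -E "tcp_pos|contact_force:"
```

```text
tcp_pos: [0.5632, -0.1939, 0.0498]
contact_force: [1.1, -0.6, 0.4]
tcp_pos: [0.5651, -0.1943, 0.0414]
contact_force: [-0.2, 0.3, 0.5]
tcp_pos: [0.5647, -0.1941, 0.0385]
contact_force: [-0.5, 0.4, -0.9]
tcp_pos: [0.5648, -0.1942, 0.0376]
contact_force: [-0.3, -0.6, 0.8]
```

Then the same press at the mid and both ends.

```bash
(python3 -m jog '[[0,0,0,0,0,-0.002,0],[0,0,0,0,0,0,0]]';python3 -m jog '[[0,0,0,0,0,-0.002,0],[0,0,0,0,0,0,0]]';python3 -m jog '[[0,0,0,0,0,0.015,0],[0,0,0,0.003,0.026,0,0],[0,0,0,0.004,0.026,0,0],[0,0,0,0,0,-0.01,0],[0,0,0,0,0,-0.004,0],[0,0,0,0,0,0,0]]';python3 -m jog '[[0,0,0,0,0,-0.001,0],[0,0,0,0,0,0,0]]';python3 -m jog '[[0,0,0,0,0,0.015,0],[0,0,0,0.003,-0.033,0,0],[0,0,0,0.004,-0.033,0,0],[0,0,0,0.005,-0.033,0,0],[0,0,0,0,0,-0.01,0],[0,0,0,0,0,-0.004,0],[0,0,0,0,0,0,0]]';python3 -m jog '[[0,0,0,0,0,-0.001,0],[0,0,0,0,0,0,0]]';)| grep -E "tcp_pos|contact_force:"
```

```text
tcp_pos: [0.5649, -0.1942, 0.0374]
contact_force: [-5.9, 2.3, 11.1]
tcp_pos: [0.565, -0.1942, 0.0374]
contact_force: [-9.9, 4.6, 21.5]
tcp_pos: [0.5725, -0.1411, 0.0373]
contact_force: [-6.2, 8.7, 18.3]
tcp_pos: [0.5725, -0.1411, 0.0372]
contact_force: [-9.0, 10.1, 24.6]
tcp_pos: [0.5844, -0.2446, 0.0373]
contact_force: [-4.2, -6.3, 12.0]
tcp_pos: [0.5844, -0.2446, 0.0373]
contact_force: [-7.9, -6.7, 16.8]
```

The floor is level at 37.3 mm TCP height, and the nominal value for fully home is 37.4 mm. I'll retreat, check the outline, and hand in.

```bash
python3 -m jog '[[0,0,0,0,0,0.03,0],[0,0,0,0,0,0.05,0],[0,0,0,0,0,0.05,0],[0,0,0,-0.02,0.045,0,0],[0,0,0,-0.02,0.045,0,0],[0,0,0,-0.02,0.045,0,0],[0,0,0,-0.02,0.045,0,0],[0,0,0,-0.02,0.045,0,0],[0,0,0,0,0.045,0,0],[0,0,0,0,0.045,0,0],[0,0,0,0,0,0,0],[0,0,0,0,0,0,0]]'; python3 - <<'E'
from h import *
t=robot.capture("top")
d=dish(t,(365,145,492,245),.0634);print({k:np.round(v,1).tolist() for k,v in d.items()})
if abs(d["size"][0]-106)<5 and abs(d["size"][1]-197)<8: print(robot.hand_in())
E
```

```text
clock: 39.05
tcp_pos: [0.4828, 0.0747, 0.1626]
tcp_rot: [-2.068, -2.364, -0.007]
contact_force: [0.1, 0.0, -0.6]
finger_gap: 0.0
gripper_force: 0.0
{'yaw': 7.9, 'ul': [486.6, 592.4], 'vl': [-365.5, -168.3], 'th': 148.0, 'size': [105.8, 197.2], 'px': [[392.0, 174.0], [484.0, 228.0]], 'mid_far': [563.2, -192.1], 'mid_c': [563.0, -190.6]}
the job is handed in; nothing more can be done
None
```

The three dishes are in one level nested stack, all the same way round, with the top dish's floor reading 37.3 mm against 37.4 mm for fully home, handed in at about 39 s; pushing only slid dish_a (about 40 mm, turned about 20°), so I lifted dish_b out, set it on the worktop and nested it from there.

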